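# Seat the temperature logger in the dry-block warmer

## Task

Take the orange-headed temperature logger out of the tube rack and put its steel stem into the well of the aluminium adapter on the block warmer, feeling for the well with the stem's end, then press it straight down past the sprung balls until its head sits flat on the adapter, and let go. Be gentle: never bear on the warmer with the logger by more than about 25 N. Leave the tubes and everything else on the bench where they are.

Things in the scene. Friction and masses are not known exactly. Their poses are not given: they have to be found in the camera images.
- logger: Temperature logger: plain steel stem, 12 mm across with a flat square-edged end, 34 mm long, under a round orange head 26 mm across and 42 mm tall with a black band; 76 mm overall, 70 g. Origin: centre of the flat stem end, z up along the stem; the head spans z = 34 to 76 mm. It starts upright in the rack's end hole, its head resting on the rack's top (stem end 16 mm above the bench). Its yaw means nothing.
- logger_tip (a point): The centre of the flat lower end of the logger's stem (same point as the logger's origin).
- rack: White plastic tube rack, 56 mm (its x) by 190 mm (its y) by 50 mm tall, fixed to the bench. Origin: centre of its underside, z up. A single row of four 15 mm holes, 42 mm deep, along its y axis: at y = -75 mm (the logger's hole) and at y = 25, 50 and 75 mm (capped tubes).
- warmer: Cream dry-block warmer, 150 (x) by 120 (y) by 70 mm tall, fixed, dial and display on its front (-x). Origin: centre of its underside, z up. A dark 66 mm square pocket in the middle of its top holds a clamped round aluminium adapter, 52 mm across, its flat top 80 mm above the bench. In the adapter's centre is one blind well, 14 mm wide, 37 mm deep, with a sharp edge, 3 to 5 mm off the pocket's centre.
- seat (a point): Middle of the warmer's pocket at the height of the adapter's flat top (80 mm above the bench), axes as the warmer's. NOT the well's centre: that lies 3 to 5 mm away in an unreported direction. Two sprung balls 17 to 20 mm down the well resist the stem with some 5 to 12 N; past them it slides easily until the head's underside lies flat on the adapter, and they keep it there.
- bottle: Amber jar with blue cap, 56 mm across, 110 mm tall; a bystander. Origin: centre of its underside.
- beaker: Glass beaker, 56 mm across, 75 mm tall; a bystander. Origin: centre of its underside.
- tipbox: Pipette-tip box with blue lid, 87 by 122 by 61 mm; a bystander. Origin: centre of its underside.
- dishes: Stack of three culture dishes, 90 mm across, 45 mm tall; a bystander. Origin: centre of its underside.
- tube0: The first capped sample tube standing in the rack, 13 mm across, blue cap 16 mm across, 76 mm tall; a bystander. Origin: centre of its lower end (8 mm above the bench).
- tube1: The second capped sample tube standing in the rack, 13 mm across, blue cap 16 mm across, 76 mm tall; a bystander. Origin: centre of its lower end (8 mm above the bench).
- tube2: The third capped sample tube standing in the rack, 13 mm across, blue cap 16 mm across, 76 mm tall; a bystander. Origin: centre of its lower end (8 mm above the bench).

How it is judged:
On the way, in this order (a step that is already met when the one before it is completed fails the run):
1. the logger is lifted clear of the rack (z of logger_tip in the frame of rack above 0.055 m), for 0.2 s.
2. the stem has entered the well (z of logger_tip in the frame of seat below -0.008 m and horizontal distance between logger_tip and seat below 0.008 m), for 0.1 s.
At the end, for the whole second after the job is handed in: The logger stands upright (within 4 degrees) in the adapter's well, its stem at least 31.5 of its 34 mm deep (head flat on the adapter), within 8 mm of the pocket's centre, at rest and released (z of logger_tip in the frame of seat below -0.0315 m and horizontal distance between logger_tip and seat below 0.008 m and angle between logger's own z axis and vertical below 0.07 rad and linear speed of logger below 0.02 m/s and contact force between logger and the fingers below 0.1 N); the robot touches nothing.
It fails at once if the logger bore on the warmer with more than 40 N (contact force between logger and warmer above 40 N).
It fails at once if a bystander (tube, jar, beaker, tip box or dishes) was moved more than 30 mm (distance of any of bottle, beaker, tipbox, dishes, tube0, tube1, tube2 from where it was at the start of the episode above 0.03 m).
It also fails if it takes over 72 s, if anything falls off the work surface, if the arm or the gripper's body presses on something with over 40 N, if the wrist force passes 120 N, or if a joint passes its speed limit or range.

## Robot

A 6-joint arm with a two-finger parallel gripper is mounted at the origin on the work surface. World frame = base frame: x ahead of the robot, y to its left, z up, the work surface at z = 0. Lengths are in m, angles in rad, forces in N, time in s.
With the tool pointing down it reaches from about 0.325 to 0.9 m from the base axis. Payload 6.1 kg.
Tool frame: the origin (TCP) lies between the finger pads; the fingertips stand 19 mm ahead of it and the grasp point (between the pads) is the TCP; x points along the fingers, y is the direction in which the jaws open and shut, and the axes are right-handed (so a half turn about x gives the same grasp; the last joint's range is limited). The gripper opens to 87 mm and grips with 3 to 60 N. Pads are 19 mm wide; open, the fingers measure 117 mm over their backs; the gripper's body (75 mm by 190 mm) begins 51 mm behind the grasp point.
Start: joints at [-1.338, 0.22, 1.526, -0, 1.395, -0.126], TCP at [0.219, -0.585, 0.242] pointing down, gripper open.
Joint ranges: [-2.98, 2.98], [-0.91, 2.08], [0.09, 2.57], [-1.24, 4.39], [0.2, 2.65], [-2.68, 2.68]. Speed limits (rad/s): [2.57, 2.57, 3.01, 3.14, 3.14, 3.14].

## Interface

Orientations are given as a rotation vector (axis times angle).
In Python, from cell import env gives the robot as it stands. The module is installed in compiled form; this text tells all that it offers.
- The arm moves only by the tool carry_out, never from a script. Its argument "motion" is a list of rows, each a list of 7 numbers: the opening, from 0 (shut) to 1 (fully open), then the shift along the world's x, y, z in cm, then the turn, a rotation vector about the world's x, y, z in rad. A call has exactly 8 rows; each row shifts and turns the commanded pose from where the row before left it; what a row does not reach is not made up. A row lasts 1/8 s, in which the tool goes at most 62.5 mm and 10.7 degrees, less where a joint would pass 70% of its speed; a pose out of reach is approached as far as the arm can. A call with a gripper value outside its range is refused whole. The fingers move at their own pace and stop on an object; "force" is the grip in N (left out, the last holds). Time passes only in rows, so rows that do not move let the fingers close, or fill a call up. It gives the time, the measured TCP pose, the force and the opening at its end, in the units of the state.
- env.state(): the state, without advancing time (a new reading comes with each control period).
- env.capture(name): name is "scene" or "side" or "wrist"; returns the picture (384x512x3 uint8, red, green, blue); there is no depth.
- env.camera_params(name): a dict with "fov_y" (degrees; the focal length in pixels is half the picture's height over the tangent of half this angle, whatever the lens; pixels are square), "cx", "cy" (the principal point, pixels), "R" (3x3) and "t" (3): a world point X has camera coordinates R X + t. Camera axes: x right, y down, z forward; pixel columns grow to the right and rows downward; lengths in m; the calibration is good to about 2 mm. A picture is of the moment at which its call begins: read the wrist's pose just before it. camera_params takes no time and is no camera call; for the wrist camera it gives the pose at the moment of the call.
- env.job_done(): hands the job in, once; it reports no verdict.
The state is a dict: "time_s": time; "joints": joint angles; "qvel": joint speeds; "effort": joint torques, N m; "tcp_pos": TCP position; "eef_rot": TCP orientation; "contact_force": force on the tool from outside, world axes, zero at the start; "wrist_torque": the same for the moment, N m; "grip_width": finger opening in m.
Only numpy, scipy, OpenCV 4.12 (cv2) and the standard library are available. Lean on these libraries where they do the work, as an engineer would, in place of code of your own. Each camera call takes 0.05 s, during which the arm holds its last target.

## Working session

There is one attempt and no reset: what is moved stays moved. The work goes in short steps, Python scripts to look and compute and a tool call to move; the robot and the scene stay as the last step left them, time stands still between calls to the robot, and variables do not carry over. Pictures are saved under pics/ and viewed, and the job is handed in when it is done.

Besides the shell and the picture viewer there is one more tool, called by a JSON object that holds its "fn" and its "kwargs", one argument or row to a line. carry_out: Moves the arm, as the interface text tells. Its arguments: {"type":"object","properties":{"motion":{"type":"array","items":{"type":"array","items":{"type":"number"}}},"force":{"type":"number"}},"required":["motion"]}

```bash
mkdir -p pics; cat > h.py <<'E'
import numpy as np, cv2
from cell import env
def snap(c,name):
    p=env.camera_params(c); im=env.capture(c)
    cv2.imwrite(f'pics/{name}.png',im[:,:,::-1]); np.savez(f'pics/{name}.npz',**{k:np.array(p[k]) for k in p}); return im,p
def load(name): 
    return dict(np.load(f'pics/{name}.npz'))
def K(p):
    f=192/np.tan(np.radians(float(p['fov_y']))/2); return f,float(p['cx']),float(p['cy'])
def ray(p,u,v):
    f,cx,cy=K(p); R=np.array(p['R']);t=np.array(p['t'])
    return -R.T@t, R.T@np.array([(u-cx)/f,(v-cy)/f,1])
def atz(p,u,v,z):
    o,d=ray(p,u,v); return o+d*(z-o[2])/d[2]
def proj(p,X):
    f,cx,cy=K(p); c=np.array(p['R'])@np.array(X)+np.array(p['t']); return np.array([cx+f*c[0]/c[2],cy+f*c[1]/c[2]])
E
python3 - <<'E'
from h import *
for c in('scene','side','wrist'):
    im,p=snap(c,c+'0'); print(c,p['fov_y'],p['cx'],p['cy'],np.round(-np.array(p['R']).T@np.array(p['t']),3), np.round(p['R'],3).tolist())
print(env.state())
E
```

```text
scene 43.5438246072674 248.495307157354 190.79641701463603 [1.875 0.221 0.927] [[-0.165, 0.986, -0.011], [0.534, 0.08, -0.842], [-0.829, -0.145, -0.54]]
side 57.81037088002147 255.8105004202615 194.22148573498032 [0.065 0.599 0.731] [[-0.728, -0.686, 0.011], [-0.426, 0.439, -0.791], [0.538, -0.58, -0.611]]
wrist 59.11894210717993 263.8916474234251 194.30731006288482 [ 0.288 -0.559  0.384] [[0.351, -0.936, -0.002], [-0.903, -0.339, 0.266], [-0.249, -0.091, -0.964]]
{'time_s': 0.15, 'joints': array([-1.33809407e+00,  2.21041995e-01,  1.52736094e+00, -6.77195484e-06,
        1.39471063e+00, -1.26121285e-01]), 'qvel': array([ 0.00051106, -0.00285889, -0.00327495, -0.0004333 , -0.00024638,
        0.00079623]), 'effort': array([-7.68049504e-04, -4.95189643e+01, -3.87881577e+01,  6.97957724e-02,
        5.30414691e-02, -7.58440478e-05]), 'tcp_pos': array([ 0.21935846, -0.5847513 ,  0.2406837 ]), 'eef_rot': array([ 2.02645073,  0.36910219, -2.02663129]), 'contact_force': array([-0.00457508, -0.28873474, -0.38485518]), 'wrist_torque': array([-0.05691313,  0.01651966, -0.01599242]), 'grip_width': 0.087043259780789}
```

View pics/scene0.png

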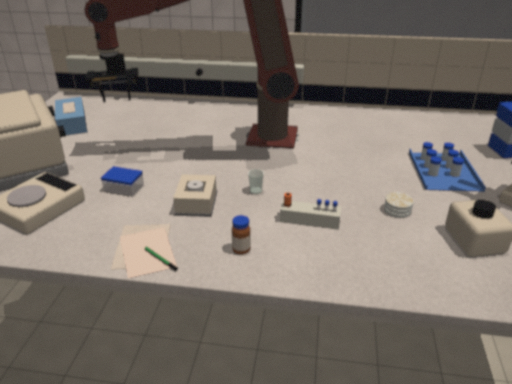

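View pics/side0.png

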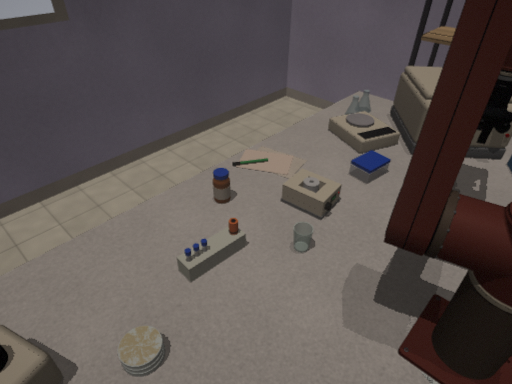

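View pics/wrist0.png

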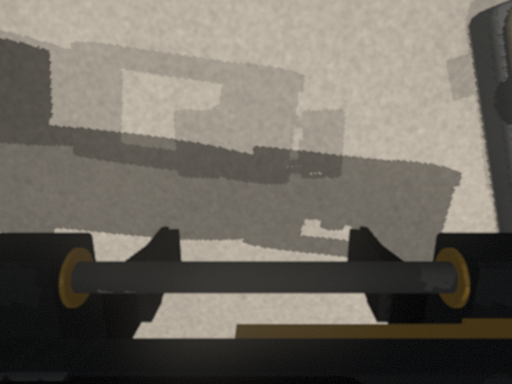

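The scene view shows the orange logger at about (288,199), the rack's tubes at (319–335,204), the warmer at (195,190), the jar at (241,235) and the beaker at (256,181). I'll enlarge these areas to measure them.

```bash
python3 - <<'E'
from h import *
a=cv2.imread('pics/scene0.png');b=cv2.imread('pics/side0.png')
z=cv2.resize(a[160:260,165:350],None,fx=4.3,fy=4.3,interpolation=cv2.INTER_CUBIC);cv2.imwrite('pics/sz.png',z[:, :800])
z=cv2.resize(b[160:280,170:350],None,fx=4.4,fy=4.4,interpolation=cv2.INTER_CUBIC);cv2.imwrite('pics/dz.png',z)
for n,u,v in(('scene',288,196),('side',233,222)):
    p=load(n+'0'); print('log top',atz(p,u,v,.092))
for n,u,v in(('scene',195,184),('side',312,183)):
    p=load(n+'0'); print('adapter',atz(p,u,v,.08))
E
```

```text
log top [0.60348871 0.12527999 0.092     ]
log top [0.58640946 0.12546478 0.092     ]
adapter [ 0.55841159 -0.19039695  0.08      ]
adapter [ 0.54824123 -0.18713868  0.08      ]
```

View pics/sz.png

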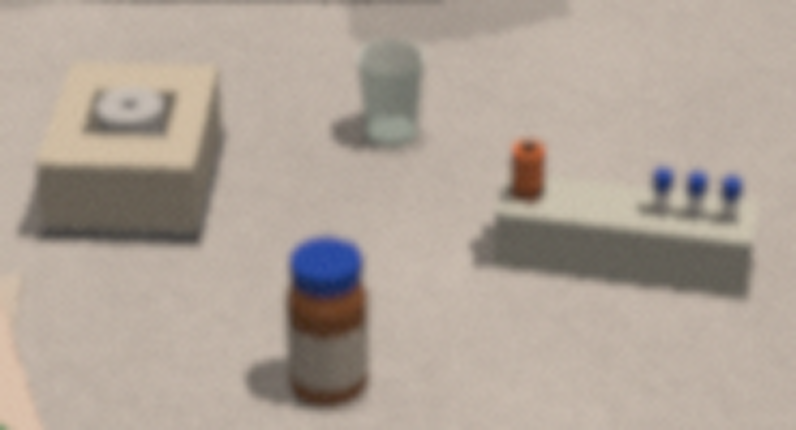

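View pics/dz.png

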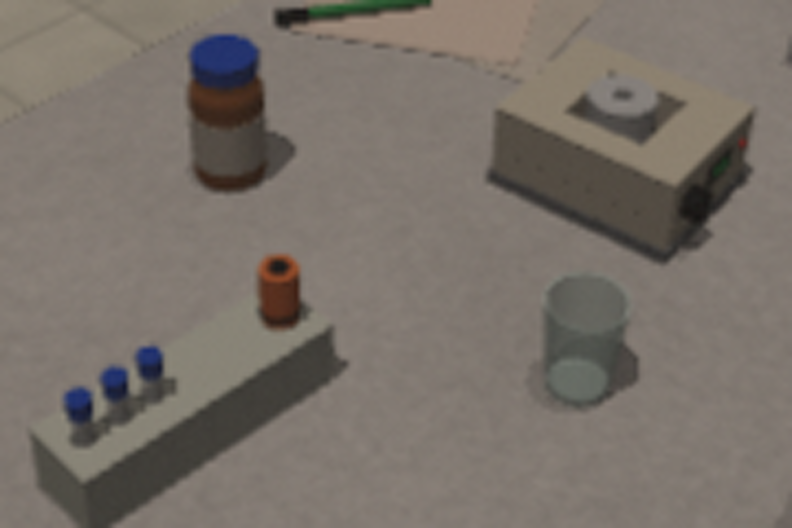

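```bash
python3 - <<'E'
from h import *
A=load('scene0');B=load('side0')
S=lambda x,y:(165+(x+.5)/4.3-.5,160+(y+.5)/4.3-.5); D=lambda x,y:(170+(x+.5)/4.4-.5,160+(y+.5)/4.4-.5)
def tri(n,s,d,z):
    s=S(*s);d=D(*d); o1,d1=ray(A,*s);o2,d2=ray(B,*d)
    M=[];r=[]
    I=np.eye(3);
    Q=sum([I-np.outer(x,x)/(x@x) for x in(d1,d2)]);b=sum([(I-np.outer(x,x)/(x@x))@o for o,x in((o1,d1),(o2,d2))])
    print(n,'tri',np.round(np.linalg.solve(Q,b),4),'sc',np.round(atz(A,*s,z)[:2],4),'si',np.round(atz(B,*d,z)[:2],4))
tri('log',(529,147),(279,265),.092)
tri('well',(130,103),(623,94),.08)
tri('beaker top',(391,57),(586,294),.075)
tri('bottle top',(327,254),(225,54),.11)
for i,(s,d) in enumerate([((663,172),(150,353)),((697,179),(115,374)),((732,182),(78,396))]): tri('tube',s,d,.084)
for q in[(70,62),(217,65),(198,166),(38,166)]: print(atz(A,*S(*q),.07))
for q in[(586,38),(755,108),(662,185),(496,111)]: print('side',atz(B,*D(*q),.07))
for q in[(86,132),(90,86),(177,92),(166,135)]: print('pk',atz(A,*S(*q),.07))
for q in[(568,108),(620,70),(685,103),(642,140)]: print('pkside',atz(B,*D(*q),.07))
E
```

```text
log tri [0.5915 0.1218 0.0932] sc [0.591  0.1229] si [0.5927 0.1194]
well tri [ 0.5559 -0.1922  0.0808] sc [ 0.5558 -0.1916] si [ 0.5567 -0.1945]
beaker top tri [ 0.4477 -0.0042  0.0764] sc [ 0.448  -0.0025] si [ 0.4487 -0.0082]
bottle top tri [0.77   0.0034 0.1102] sc [0.7701 0.0039] si [0.7705 0.0025]
tube tri [0.5975 0.2212 0.0845] sc [0.5976 0.2222] si [0.598  0.2197]
tube tri [0.6004 0.2457 0.0828] sc [0.6032 0.247 ] si [0.5994 0.2448]
tube tri [0.6016 0.2712 0.0833] sc [0.6033 0.2722] si [0.601  0.2704]
[ 0.48584751 -0.26129466  0.07      ]
[ 0.47292353 -0.1415586   0.07      ]
[ 0.62002151 -0.12265101  0.07      ]
[ 0.63793307 -0.24189856  0.07      ]
side [ 0.63010609 -0.24798404  0.07      ]
side [ 0.48370156 -0.26016915  0.07      ]
side [ 0.48067447 -0.13737648  0.07      ]
side [ 0.61848415 -0.12409322  0.07      ]
pk [ 0.58654301 -0.21917308  0.07      ]
pk [ 0.51991112 -0.23482017  0.07      ]
pk [ 0.51860465 -0.16371107  0.07      ]
pk [ 0.58156678 -0.15697104  0.07      ]
pkside [ 0.58283431 -0.16391502  0.07      ]
pkside [ 0.58463339 -0.23069301  0.07      ]
pkside [ 0.52445769 -0.22935634  0.07      ]
pkside [ 0.52076264 -0.16992799  0.07      ]
```

```bash
python3 - <<'E'
from h import *
from scipy.spatial.transform import Rotation as Ro
p=load('wrist0');s=env.state();R=Ro.from_rotvec(s['eef_rot']).as_matrix();print(R.round(3))
T=s['tcp_pos']
c=-np.array(p['R']).T@np.array(p['t']); print('cam in tool',R.T@(c-T)); print('camR tool',(np.array(p['R'])@R).round(3))
for dx in(0,.019,.045,.1,.16): print(dx,proj(p,T+R@np.array([dx,0,0])))
E
```

```text
[[-0.     0.351 -0.936]
 [ 0.001 -0.936 -0.351]
 [-1.    -0.002 -0.   ]]
cam in tool [-0.14328434 -0.00063562 -0.07327673]
camR tool [[ 0.     1.     0.   ]
 [-0.266 -0.     0.964]
 [ 0.964 -0.001  0.266]]
0 [265.46888098 264.25659696]
0.019 [265.3211819  247.25706907]
0.045 [265.16269272 229.01564715]
0.1 [264.93049448 202.290629  ]
0.16 [264.76723934 183.50066605]
```

{"fn": "carry_out", "kwargs": {
  "motion": [
    [1, 3.6, 4.2, 0, 0, 0, 0],
    [1, 3.6, 4.2, 0, 0, 0, 0],
    [1, 3.6, 4.2, 0, 0, 0, 0],
    [1, 3.6, 4.2, 0, 0, 0, 0],
    [1, 3.6, 4.2, 0, 0, 0, 0],
    [1, 3.6, 4.2, 0, 0, 0, 0],
    [1, 3.6, 4.2, 0, 0, 0, 0],
    [1, 3.6, 4.2, 0, 0, 0, 0]
  ]
}}

```text
time_s: 1.15
tcp_pos: [0.5083, -0.2476, 0.2414]
eef_rot: [2.026, 0.367, -2.026]
contact_force: [0.7, 0.4, 0.3]
grip_width: 0.087
```

{"fn": "carry_out", "kwargs": {
  "motion": [
    [1, 3.0, 3.6, 0, 0, 0, 0],
    [1, 1.9, 2.1, 0, 0, 0, 0],
    [1, 0, 0, 0, 0, 0, 0],
    [1, 0, 0, 0, 0, 0, 0],
    [1, 0, 0, 0, 0, 0, 0],
    [1, 0, 0, 0, 0, 0, 0],
    [1, 0, 0, 0, 0, 0, 0],
    [1, 0, 0, 0, 0, 0, 0]
  ]
}}

```text
time_s: 2.15
tcp_pos: [0.5563, -0.1925, 0.2416]
eef_rot: [2.026, 0.367, -2.026]
contact_force: [0.3, -0.7, 0.5]
grip_width: 0.0874
```

```bash
python3 - <<'E'
from h import *
s=env.state();print(s['tcp_pos'],s['eef_rot'],s['joints'],s['contact_force'],s['time_s'])
im,p=snap('wrist','w1')
cv2.imwrite('pics/w1z.png',cv2.resize(im[70:270,160:370,::-1],None,fx=3,fy=3,interpolation=cv2.INTER_CUBIC))
E
```

```text
[ 0.55633376 -0.19246054  0.24160491] [ 2.02626271  0.36691572 -2.0260977 ] [-4.66978246e-01  1.34253939e-01  1.62433503e+00  5.17148287e-06
  1.38290715e+00  7.45471876e-01] [ 0.26672385 -0.68820493  0.52966563] 2.15
```

View pics/w1z.png

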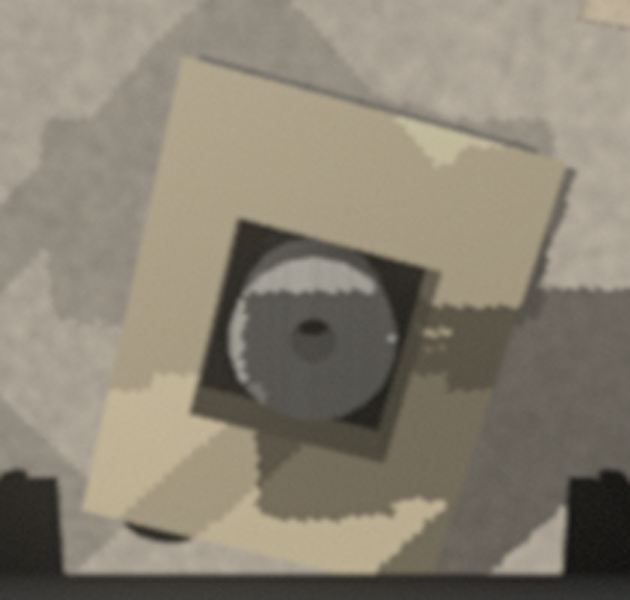

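The wrist picture shows the pocket square with its corners at zoom (238,220), (440,271), (383,462) and (190,412), and the well as a round hole centred near (313,340), i.e. pixel (264,183).

```bash
python3 - <<'E'
from h import *
p=load('w1');Z=lambda x,y:(160+(x+.5)/3-.5,70+(y+.5)/3-.5)
print('well',atz(p,*Z(313,340),.08),'disc',atz(p,*Z(312.5,338),.08))
P=[atz(p,*Z(*q),.07) for q in[(238,220),(440,271),(383,462),(190,412)]]
print(np.round(P,4),'ctr',np.mean(P,0), [np.linalg.norm(P[i]-P[i-1]) for i in range(4)])
Q=[atz(p,*Z(*q),.07) for q in[(183,57),(573,170)]];print(Q)
for q in[(290,340),(336,340),(313,318),(313,362)]: print(atz(p,*Z(*q),.08))
E
```

```text
well [ 0.55618328 -0.19189395  0.08      ] disc [ 0.55672327 -0.19152722  0.08      ]
[[ 0.5815 -0.1577  0.07  ]
 [ 0.5887 -0.2222  0.07  ]
 [ 0.5233 -0.2288  0.07  ]
 [ 0.5174 -0.1637  0.07  ]] ctr [ 0.55271261 -0.19310655  0.07      ] [np.float64(0.06439085103015561), np.float64(0.06489409969629047), np.float64(0.06568447781476673), np.float64(0.06538811870571855)]
[array([ 0.62115846, -0.12646418,  0.07      ]), array([ 0.63160017, -0.24831369,  0.07      ])]
[ 0.55369576 -0.18524381  0.08      ]
[ 0.55867079 -0.19854405  0.08      ]
[ 0.5626827  -0.18946243  0.08      ]
[ 0.54960651 -0.19435441  0.08      ]
```

{"fn": "carry_out", "kwargs": {
  "motion": [
    [1, 0.5, 4.4, 0, 0, 0, 0],
    [1, 0.5, 4.5, 0, 0, 0, 0],
    [1, 0.5, 4.5, 0, 0, 0, 0],
    [1, 0.5, 4.5, 0, 0, 0, 0],
    [1, 0.5, 4.5, 0, 0, 0, 0],
    [1, 0.5, 4.5, 0, 0, 0, 0],
    [1, 0.5, 4.4, 0, 0, 0, 0],
    [1, 0, 0, 0, 0, 0, 0]
  ]
}}

```text
time_s: 3.2
tcp_pos: [0.5913, 0.1238, 0.2415]
eef_rot: [2.024, 0.372, -2.024]
contact_force: [0.7, -0.4, 0.0]
grip_width: 0.0868
```

{"fn": "carry_out", "kwargs": {
  "motion": [
    [1, 0, 0, 0, 0, 0, 0],
    [1, 0, 0, 0, 0, 0, 0],
    [1, 0, 0, 0, 0, 0, 0],
    [1, 0, 0, 0, 0, 0, 0],
    [1, 0, 0, 0, 0, 0, 0],
    [1, 0, 0, 0, 0, 0, 0],
    [1, 0, 0, 0, 0, 0, 0],
    [1, 0, 0, 0, 0, 0, 0]
  ]
}}

```text
time_s: 4.2
tcp_pos: [0.5914, 0.1209, 0.2415]
eef_rot: [2.026, 0.367, -2.026]
contact_force: [-0.4, -0.2, -0.2]
grip_width: 0.0869
```

```bash
python3 - <<'E'
from h import *
s=env.state();print(s['tcp_pos'],s['eef_rot'],s['joints'],s['contact_force'],s['time_s'])
im,p=snap('wrist','w2')
cv2.imwrite('pics/w2z.png',cv2.resize(im[70:270,160:370,::-1],None,fx=3,fy=3,interpolation=cv2.INTER_CUBIC))
E
```

```text
[0.59144275 0.12087405 0.24150683] [ 2.02584366  0.36749967 -2.02592596] [7.10186310e-02 1.70006902e-01 1.58454892e+00 3.77794665e-06
 1.38707745e+00 1.28292090e+00] [-0.35472645 -0.17024224 -0.15414194] 4.2
```

View pics/w2z.png

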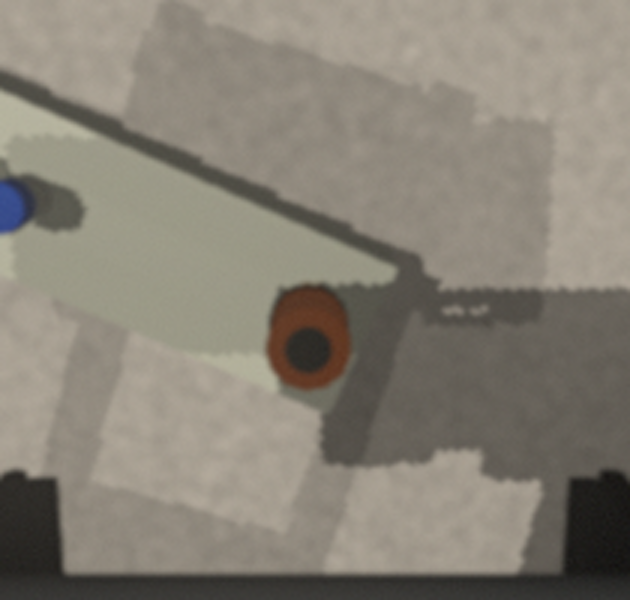

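The logger's round top is centred at about zoom (308,349), and the nearest tube cap is well off to the left.

```bash
python3 - <<'E'
from h import *
p=load('w2');Z=lambda x,y:(160+(x+.5)/3-.5,70+(y+.5)/3-.5)
print(atz(p,*Z(308.5,349),.092))
for q in[(266,349),(350,349),(308,389)]: print(atz(p,*Z(*q),.092))
print(env.state()['tcp_pos'])
E
```

```text
[0.59094985 0.12274407 0.092     ]
[0.58651771 0.13457216 0.092     ]
[0.59527763 0.11119451 0.092     ]
[0.57929713 0.11855324 0.092     ]
[0.59143786 0.12085673 0.24153312]
```

{"fn": "carry_out", "kwargs": {
  "motion": [
    [1, 0, 0.2, -2.0, 0, 0, 0],
    [1, 0, 0, -2.5, 0, 0, 0],
    [1, 0, 0, -2.5, 0, 0, 0],
    [1, 0, 0, -2.5, 0, 0, 0],
    [1, 0, 0, -2.5, 0, 0, 0],
    [1, 0, 0, -2.0, 0, 0, 0],
    [1, 0, 0, -1.5, 0, 0, 0],
    [1, 0, 0, -1.0, 0, 0, 0]
  ]
}}

```text
time_s: 5.25
tcp_pos: [0.5912, 0.1228, 0.0755]
eef_rot: [2.025, 0.367, -2.027]
contact_force: [-0.1, -0.3, 0.8]
grip_width: 0.0872
```

{"fn": "carry_out", "kwargs": {
  "motion": [
    [1, 0, 0, 0, 0, 0, 0],
    [1, 0, 0, 0, 0, 0, 0],
    [0, 0, 0, 0, 0, 0, 0],
    [0, 0, 0, 0, 0, 0, 0],
    [0, 0, 0, 0, 0, 0, 0],
    [0, 0, 0, 0, 0, 0, 0],
    [0, 0, 0, 0, 0, 0, 0],
    [0, 0, 0, 0, 0, 0, 0]
  ],
  "force": 30
}}

```text
time_s: 6.25
tcp_pos: [0.5914, 0.1228, 0.0765]
eef_rot: [2.026, 0.367, -2.026]
contact_force: [0.3, 0.9, -0.1]
grip_width: 0.0349
```

```bash
python3 - <<'E'
from h import *
s=env.state();print(s['tcp_pos'],s['eef_rot'],s['grip_width'],s['contact_force'],s['wrist_torque'],s['time_s'])
E
```

```text
[0.59144575 0.12281455 0.07650874] [ 2.02585632  0.36745234 -2.025935  ] 0.03492024631012915 [ 0.3347315   0.85980913 -0.07546656] [0.00633249 0.02948455 0.02555669] 6.25
```

Fingers are still closing (35 mm). I'll wait one more call.

{"fn": "carry_out", "kwargs": {
  "motion": [
    [0, 0, 0, 0, 0, 0, 0],
    [0, 0, 0, 0, 0, 0, 0],
    [0, 0, 0, 0, 0, 0, 0],
    [0, 0, 0, 0, 0, 0, 0],
    [0, 0, 0, 0, 0, 0, 0],
    [0, 0, 0, 0, 0, 0, 0],
    [0, 0, 0, 0, 0, 0, 0],
    [0, 0, 0, 0, 0, 0, 0]
  ]
}}

```text
time_s: 7.25
tcp_pos: [0.5915, 0.1228, 0.0765]
eef_rot: [2.026, 0.367, -2.026]
contact_force: [0.3, -1.0, 0.3]
grip_width: 0.0255
```

{"fn": "carry_out", "kwargs": {
  "motion": [
    [0, 0, 0, 0.5, 0, 0, 0],
    [0, 0, 0, 1.0, 0, 0, 0],
    [0, 0, 0, 1.5, 0, 0, 0],
    [0, 0, 0, 2, 0, 0, 0],
    [0, 0, 0, 2, 0, 0, 0],
    [0, 0, 0, 2.0, 0, 0, 0],
    [0, 0, 0, 0, 0, 0, 0],
    [0, 0, 0, 0, 0, 0, 0]
  ]
}}

```text
time_s: 8.25
tcp_pos: [0.5911, 0.1228, 0.1662]
eef_rot: [2.025, 0.367, -2.027]
contact_force: [0.1, -0.2, -0.9]
grip_width: 0.0252
```

```bash
python3 - <<'E'
from h import *
s=env.state();print(s['tcp_pos'],s['eef_rot'],s['grip_width'],s['contact_force'],s['wrist_torque'],s['time_s'])
im,p=snap('wrist','w3')
cv2.imwrite('pics/w3z.png',cv2.resize(im[130:330,160:370,::-1],None,fx=3,fy=3,interpolation=cv2.INTER_CUBIC))
im,p=snap('side','s3')
cv2.imwrite('pics/s3z.png',cv2.resize(im[110:260,170:350,::-1],None,fx=4,fy=4,interpolation=cv2.INTER_CUBIC))
E
```

```text
[0.59112901 0.12277089 0.16615434] [ 2.02535425  0.36747152 -2.02660084] 0.02523119483495227 [ 0.0537426  -0.18661363 -0.93501131] [ 0.01327024 -0.01283301  0.02326567] 8.25
```

View pics/w3z.png

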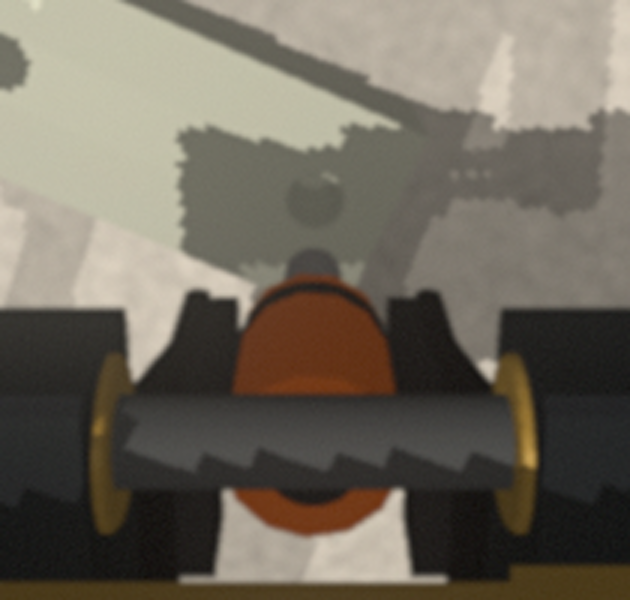

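View pics/s3z.png

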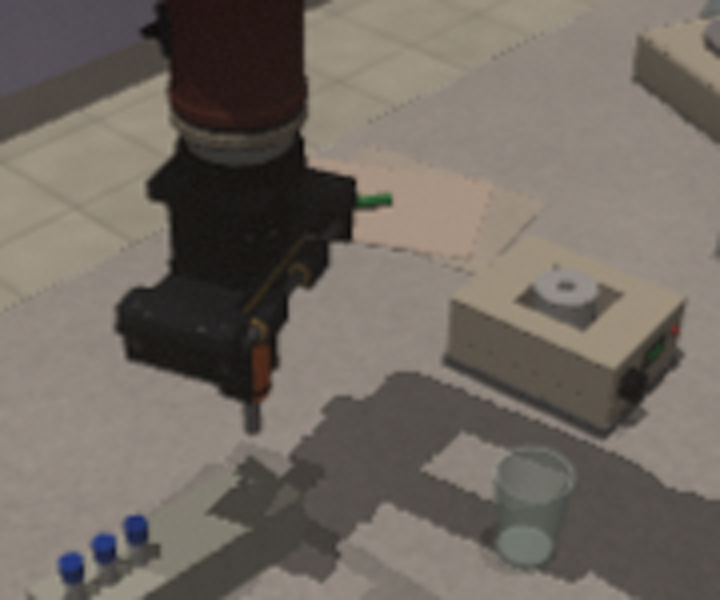

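The logger is held and clear. In the wrist zoom the stem tip's outer edge is at (313,250), and the head is between the pads. I'll compare this with the model, where the tip is on the tool axis.

```bash
python3 - <<'E'
from h import *
from scipy.spatial.transform import Rotation as Ro
s=env.state();print(s['tcp_pos'],s['time_s']); R=Ro.from_rotvec(s['eef_rot']).as_matrix(); T=s['tcp_pos'];print(R.round(4))
# logger tip: tip z at grasp .016, tcp z .0765 -> dx .0605
p=load('w3')
Zi=lambda q:((q[0]-160+.5)*3-.5,(q[1]-130+.5)*3-.5)
a=np.linspace(0,2*np.pi,73)
def circ(dx,r,oy=0,oz=0): 
    return np.array([Zi(proj(p,T+R@np.array([dx,oy+r*np.cos(t),oz+r*np.sin(t)]))) for t in a])
for oy,oz in((0,0),(.001,0),(0,.001)):
  for n,dx,r in(('tip',.0605,.006),('headbot',.0265,.013),('headtop',-.0155,.013)):
    c=circ(dx,r,oy,oz);print(oy,oz,n,c.min(0).round(1),c.max(0).round(1))
# rack hole check
print(Zi(proj(p,[.591,.1228,.05])))
q=load('s3'); Sz=lambda c:((c[0]-170+.5)*4-.5,(c[1]-110+.5)*4-.5)
for dx in(.0605,.0265,-.0155): print('side axis',Sz(proj(q,T+R@np.array([dx,0,0]))))
E
```

```text
[0.5906631  0.12273935 0.16530464] 8.35
[[-2.100e-03  3.511e-01 -9.363e-01]
 [-1.000e-04 -9.363e-01 -3.511e-01]
 [-1.000e+00 -6.000e-04  2.100e-03]]
0 0 tip [287.  245.5] [343.2 298.5]
0 0 headbot [243.9 267.9] [387.2 400.9]
0 0 headtop [224.6 369.7] [408.3 534.5]
0.001 0 tip [291.7 245.5] [347.9 298.5]
0.001 0 headbot [249.4 267.9] [392.8 400.9]
0.001 0 headtop [231.7 369.7] [415.4 534.5]
0 0.001 tip [287.1 250. ] [343.2 302.8]
0 0.001 headbot [244.  273.2] [387.1 405.8]
0 0.001 headtop [224.8 376.3] [408.2 540.5]
(np.float64(315.08559224477335), np.float64(200.25324359748947))
side axis (np.float64(251.65144273307078), np.float64(430.64497294350736))
side axis (np.float64(250.0210365797151), np.float64(392.0502315532392))
side axis (np.float64(247.90268287686467), np.float64(341.9048655250572))
```

{"fn": "carry_out", "kwargs": {
  "motion": [
    [0, -0.4, -3.0, 0, 0, 0, 0],
    [0, -0.5, -4.5, 0, 0, 0, 0],
    [0, -0.5, -4.5, 0, 0, 0, 0],
    [0, -0.5, -4.5, 0, 0, 0, 0],
    [0, -0.5, -4.5, 0, 0, 0, 0],
    [0, -0.5, -4.5, 0, 0, 0, 0],
    [0, -0.4, -3.5, 0, 0, 0, 0],
    [0, -0.2, -2.5, 0, 0, 0, 0]
  ]
}}

```text
time_s: 9.35
tcp_pos: [0.5555, -0.1936, 0.1653]
eef_rot: [2.025, 0.367, -2.029]
contact_force: [-0.0, 0.3, -0.5]
grip_width: 0.0256
```

{"fn": "carry_out", "kwargs": {
  "motion": [
    [0, 0, 0, -0.5, 0, 0, 0],
    [0, 0, 0, -0.5, 0, 0, 0],
    [0, 0, 0, 0, 0, 0, 0],
    [0, 0, 0, 0, 0, 0, 0],
    [0, 0, 0, 0, 0, 0, 0],
    [0, 0, 0, 0, 0, 0, 0],
    [0, 0, 0, 0, 0, 0, 0],
    [0, 0, 0, 0, 0, 0, 0]
  ]
}}

```text
time_s: 10.35
tcp_pos: [0.5565, -0.1922, 0.1566]
eef_rot: [2.026, 0.367, -2.026]
contact_force: [-0.4, -0.1, -0.4]
grip_width: 0.0251
```

```bash
python3 - <<'E'
from h import *
s=env.state();print(s['tcp_pos'],s['eef_rot'],s['grip_width'],s['contact_force'],s['wrist_torque'],s['time_s'])
im,p=snap('wrist','w4')
cv2.imwrite('pics/w4z.png',cv2.resize(im[170:270,200:330,::-1],None,fx=6,fy=6,interpolation=cv2.INTER_CUBIC))
im,p=snap('side','s4')
cv2.imwrite('pics/s4z.png',cv2.resize(im[130:230,250:360,::-1],None,fx=6,fy=6,interpolation=cv2.INTER_CUBIC))
im,p=snap('scene','c4')
cv2.imwrite('pics/c4z.png',cv2.resize(im[140:220,150:260,::-1],None,fx=7,fy=7,interpolation=cv2.INTER_CUBIC))
E
```

```text
[ 0.55647448 -0.19222612  0.15662139] [ 2.02605305  0.36729441 -2.02583028] 0.025138270561943624 [-0.40859235 -0.06478248 -0.38151137] [ 0.02088057 -0.02770234  0.03605372] 10.35
```

View pics/w4z.png

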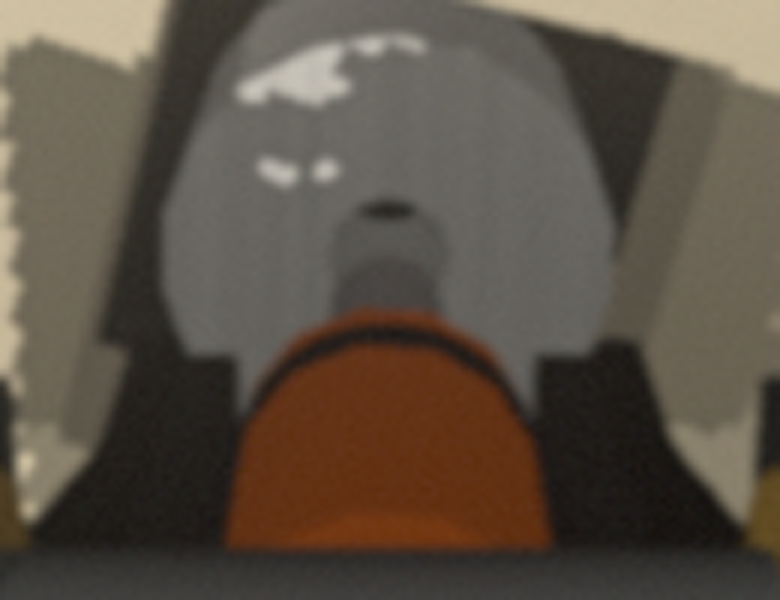

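View pics/s4z.png

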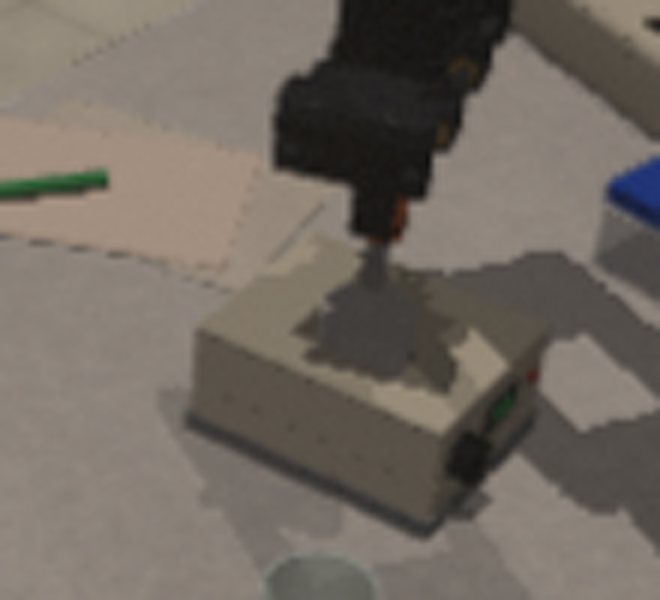

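View pics/c4z.png

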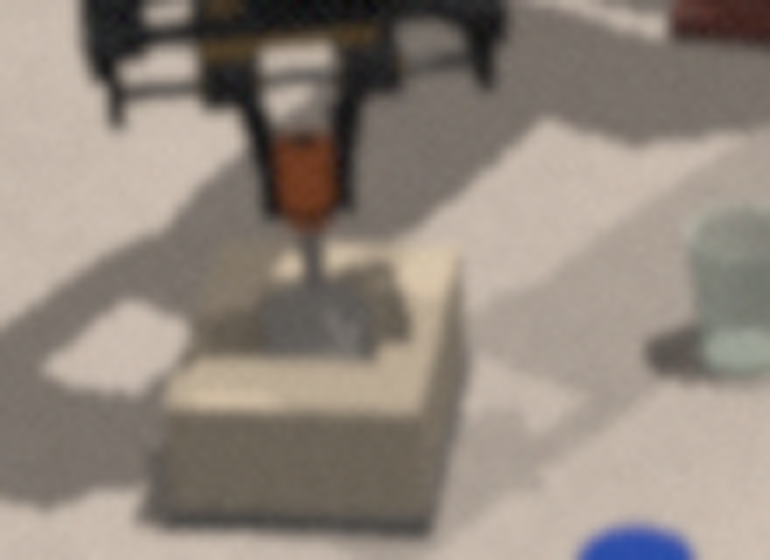

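In the wrist zoom the well spans columns 332–446 with its far rim at row 201. The stem spans columns 334–440 with its far edge at row 258. I'll convert both to an offset.

```bash
python3 - <<'E'
from h import *
from scipy.optimize import least_squares
p=load('w4');Zi=lambda q:np.array(((q[0]-200+.5)*6-.5,(q[1]-170+.5)*6-.5))
a=np.linspace(0,2*np.pi,181)
def ext(c,z,r):
    q=np.array([Zi(proj(p,[c[0]+r*np.cos(t),c[1]+r*np.sin(t),z])) for t in a]); return q[:,0].min(),q[:,0].max(),q[:,1].min()
def fit(o,z,r): 
    f=lambda c:np.array(ext(c,z,r))-o
    s=least_squares(f,[.556,-.192],x_scale=.001,diff_step=1e-4);return s.x,s.fun
print('well',fit((332,446,201),.08,.007))
print('tip',fit((334,440,258),.0961,.006))
E
```

```text
well (array([ 0.55583463, -0.19213338]), array([-4.35194684,  4.35130052,  0.07239744]))
tip (array([ 0.55537479, -0.19205496]), array([-3.33375351,  3.33415643,  0.05135645]))
```

{"fn": "carry_out", "kwargs": {
  "motion": [
    [0, 0.05, 0, -0.3, 0, 0, 0],
    [0, 0, 0, -0.4, 0, 0, 0],
    [0, 0, 0, -0.3, 0, 0, 0],
    [0, 0, 0, -0.3, 0, 0, 0],
    [0, 0, 0, -0.2, 0, 0, 0],
    [0, 0, 0, -0.15, 0, 0, 0],
    [0, 0, 0, -0.05, 0, 0, 0],
    [0, 0, 0, 0, 0, 0, 0]
  ]
}}

```text
time_s: 11.5
tcp_pos: [0.557, -0.1922, 0.1396]
eef_rot: [2.026, 0.367, -2.026]
contact_force: [-0.4, 0.5, -0.7]
grip_width: 0.0252
```

{"fn": "carry_out", "kwargs": {
  "motion": [
    [0, 0, 0, -0.05, 0, 0, 0],
    [0, 0, 0, 0, 0, 0, 0],
    [0, 0, 0, 0, 0, 0, 0],
    [0, 0, 0, 0, 0, 0, 0],
    [0, 0, 0, 0, 0, 0, 0],
    [0, 0, 0, 0, 0, 0, 0],
    [0, 0, 0, 0, 0, 0, 0],
    [0, 0, 0, 0, 0, 0, 0]
  ]
}}

```text
time_s: 12.5
tcp_pos: [0.557, -0.1922, 0.139]
eef_rot: [2.026, 0.367, -2.026]
contact_force: [1.2, -0.7, 0.2]
grip_width: 0.025
```

No vertical force with the tip about 1.5 mm below the adapter's top, so it seems to be in the well. I'll continue in small steps.

{"fn": "carry_out", "kwargs": {
  "motion": [
    [0, 0, 0, -0.05, 0, 0, 0],
    [0, 0, 0, -0.05, 0, 0, 0],
    [0, 0, 0, -0.05, 0, 0, 0],
    [0, 0, 0, 0, 0, 0, 0],
    [0, 0, 0, 0, 0, 0, 0],
    [0, 0, 0, 0, 0, 0, 0],
    [0, 0, 0, 0, 0, 0, 0],
    [0, 0, 0, 0, 0, 0, 0]
  ]
}}

```text
time_s: 13.5
tcp_pos: [0.557, -0.1922, 0.1376]
eef_rot: [2.026, 0.367, -2.026]
contact_force: [-0.7, -0.1, -0.8]
grip_width: 0.0251
```

{"fn": "carry_out", "kwargs": {
  "motion": [
    [0, 0, 0, -0.05, 0, 0, 0],
    [0, 0, 0, -0.1, 0, 0, 0],
    [0, 0, 0, -0.1, 0, 0, 0],
    [0, 0, 0, -0.1, 0, 0, 0],
    [0, 0, 0, 0, 0, 0, 0],
    [0, 0, 0, 0, 0, 0, 0],
    [0, 0, 0, 0, 0, 0, 0],
    [0, 0, 0, 0, 0, 0, 0]
  ]
}}

```text
time_s: 14.5
tcp_pos: [0.557, -0.1922, 0.1341]
eef_rot: [2.026, 0.367, -2.026]
contact_force: [0.2, -0.6, -1.1]
grip_width: 0.0251
```

```bash
python3 - <<'E'
from h import *
s=env.state();print(s['tcp_pos'],s['eef_rot'],s['contact_force'],s['wrist_torque'],s['time_s'])
im,p=snap('wrist','w5')
cv2.imwrite('pics/w5z.png',cv2.resize(im[170:270,200:330,::-1],None,fx=6,fy=6,interpolation=cv2.INTER_CUBIC))
E
```

```text
[ 0.5569906  -0.19219261  0.13409084] [ 2.02598016  0.36738636 -2.02580672] [ 0.17767397 -0.62999664 -1.14805796] [-0.00963677 -0.02455682  0.005345  ] 14.5
```

View pics/w5z.png

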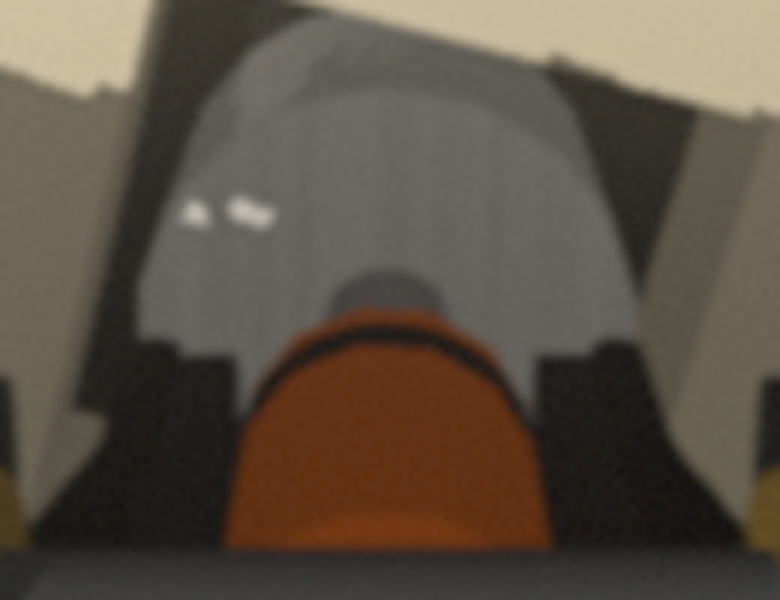

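The stem (rows 268–310) runs straight into the well, and the head hasn't slipped in the grip (band still at row 335). The tip is now about 6 mm deep.

{"fn": "carry_out", "kwargs": {
  "motion": [
    [0, 0, 0, -0.15, 0, 0, 0],
    [0, 0, 0, -0.15, 0, 0, 0],
    [0, 0, 0, -0.15, 0, 0, 0],
    [0, 0, 0, -0.15, 0, 0, 0],
    [0, 0, 0, -0.15, 0, 0, 0],
    [0, 0, 0, -0.1, 0, 0, 0],
    [0, 0, 0, 0, 0, 0, 0],
    [0, 0, 0, 0, 0, 0, 0]
  ]
}}

```text
time_s: 15.55
tcp_pos: [0.557, -0.1922, 0.1256]
eef_rot: [2.026, 0.367, -2.026]
contact_force: [0.9, -0.1, -0.5]
grip_width: 0.0254
```

{"fn": "carry_out", "kwargs": {
  "motion": [
    [0, 0, 0, -0.1, 0, 0, 0],
    [0, 0, 0, -0.1, 0, 0, 0],
    [0, 0, 0, 0, 0, 0, 0],
    [0, 0, 0, 0, 0, 0, 0],
    [0, 0, 0, 0, 0, 0, 0],
    [0, 0, 0, 0, 0, 0, 0],
    [0, 0, 0, 0, 0, 0, 0],
    [0, 0, 0, 0, 0, 0, 0]
  ]
}}

```text
time_s: 16.55
tcp_pos: [0.557, -0.1922, 0.1235]
eef_rot: [2.026, 0.367, -2.026]
contact_force: [-0.1, 0.1, -0.4]
grip_width: 0.0252
```

{"fn": "carry_out", "kwargs": {
  "motion": [
    [0, 0, 0, -0.1, 0, 0, 0],
    [0, 0, 0, 0, 0, 0, 0],
    [0, 0, 0, 0, 0, 0, 0],
    [0, 0, 0, 0, 0, 0, 0],
    [0, 0, 0, -0.1, 0, 0, 0],
    [0, 0, 0, 0, 0, 0, 0],
    [0, 0, 0, 0, 0, 0, 0],
    [0, 0, 0, 0, 0, 0, 0]
  ]
}}

```text
time_s: 17.55
tcp_pos: [0.5572, -0.1923, 0.1219]
eef_rot: [2.026, 0.367, -2.025]
contact_force: [-0.8, 0.0, 3.8]
grip_width: 0.0254
```

{"fn": "carry_out", "kwargs": {
  "motion": [
    [0, 0, 0, -0.1, 0, 0, 0],
    [0, 0, 0, 0, 0, 0, 0],
    [0, 0, 0, 0, 0, 0, 0],
    [0, 0, 0, 0, 0, 0, 0],
    [0, 0, 0, -0.1, 0, 0, 0],
    [0, 0, 0, 0, 0, 0, 0],
    [0, 0, 0, 0, 0, 0, 0],
    [0, 0, 0, 0, 0, 0, 0]
  ]
}}

```text
time_s: 18.55
tcp_pos: [0.5572, -0.1922, 0.1194]
eef_rot: [2.026, 0.367, -2.025]
contact_force: [2.1, 1.0, 1.5]
grip_width: 0.0252
```

The ball force peaked and is dropping, so the tip is past them. I'll go on down to about 2 mm short of seated.

{"fn": "carry_out", "kwargs": {
  "motion": [
    [0, 0, 0, -0.15, 0, 0, 0],
    [0, 0, 0, -0.15, 0, 0, 0],
    [0, 0, 0, -0.15, 0, 0, 0],
    [0, 0, 0, -0.15, 0, 0, 0],
    [0, 0, 0, -0.15, 0, 0, 0],
    [0, 0, 0, -0.15, 0, 0, 0],
    [0, 0, 0, -0.1, 0, 0, 0],
    [0, 0, 0, 0, 0, 0, 0]
  ]
}}

```text
time_s: 19.55
tcp_pos: [0.5566, -0.1921, 0.109]
eef_rot: [2.025, 0.368, -2.027]
contact_force: [0.3, -0.1, 1.1]
grip_width: 0.0252
```

{"fn": "carry_out", "kwargs": {
  "motion": [
    [0, 0, 0, 0, 0, 0, 0],
    [0, 0, 0, 0, 0, 0, 0],
    [0, 0, 0, -0.05, 0, 0, 0],
    [0, 0, 0, 0, 0, 0, 0],
    [0, 0, 0, 0, 0, 0, 0],
    [0, 0, 0, 0, 0, 0, 0],
    [0, 0, 0, 0, 0, 0, 0],
    [0, 0, 0, 0, 0, 0, 0]
  ]
}}

```text
time_s: 20.55
tcp_pos: [0.5569, -0.1922, 0.109]
eef_rot: [2.026, 0.367, -2.026]
contact_force: [-1.4, -1.5, 0.9]
grip_width: 0.0251
```

{"fn": "carry_out", "kwargs": {
  "motion": [
    [0, 0, 0, -0.05, 0, 0, 0],
    [0, 0, 0, 0, 0, 0, 0],
    [0, 0, 0, -0.05, 0, 0, 0],
    [0, 0, 0, 0, 0, 0, 0],
    [0, 0, 0, -0.05, 0, 0, 0],
    [0, 0, 0, 0, 0, 0, 0],
    [0, 0, 0, 0, 0, 0, 0],
    [0, 0, 0, 0, 0, 0, 0]
  ]
}}

```text
time_s: 21.55
tcp_pos: [0.5571, -0.1921, 0.1074]
eef_rot: [2.026, 0.368, -2.026]
contact_force: [1.1, -0.1, 0.8]
grip_width: 0.0249
```

{"fn": "carry_out", "kwargs": {
  "motion": [
    [0, 0, 0, -0.05, 0, 0, 0],
    [0, 0, 0, 0, 0, 0, 0],
    [0, 0, 0, 0, 0, 0, 0],
    [0, 0, 0, 0, 0, 0, 0],
    [0, 0, 0, 0, 0, 0, 0],
    [0, 0, 0, 0, 0, 0, 0],
    [0, 0, 0, 0, 0, 0, 0],
    [0, 0, 0, 0, 0, 0, 0]
  ]
}}

```text
time_s: 22.55
tcp_pos: [0.557, -0.1922, 0.107]
eef_rot: [2.026, 0.367, -2.026]
contact_force: [1.9, 0.3, 1.0]
grip_width: 0.0252
```

{"fn": "carry_out", "kwargs": {
  "motion": [
    [0, 0, 0, -0.05, 0, 0, 0],
    [0, 0, 0, 0, 0, 0, 0],
    [0, 0, 0, 0, 0, 0, 0],
    [0, 0, 0, 0, 0, 0, 0],
    [0, 0, 0, 0, 0, 0, 0],
    [0, 0, 0, 0, 0, 0, 0],
    [0, 0, 0, 0, 0, 0, 0],
    [0, 0, 0, 0, 0, 0, 0]
  ]
}}

```text
time_s: 23.55
tcp_pos: [0.5569, -0.1922, 0.1065]
eef_rot: [2.026, 0.367, -2.026]
contact_force: [1.2, -0.7, 2.3]
grip_width: 0.0252
```

{"fn": "carry_out", "kwargs": {
  "motion": [
    [0, 0, 0, -0.04, 0, 0, 0],
    [0, 0, 0, 0, 0, 0, 0],
    [0, 0, 0, 0, 0, 0, 0],
    [0, 0, 0, 0, 0, 0, 0],
    [0, 0, 0, 0, 0, 0, 0],
    [0, 0, 0, 0, 0, 0, 0],
    [0, 0, 0, 0, 0, 0, 0],
    [0, 0, 0, 0, 0, 0, 0]
  ]
}}

```text
time_s: 24.55
tcp_pos: [0.557, -0.1922, 0.1064]
eef_rot: [2.026, 0.367, -2.026]
contact_force: [-0.1, 0.3, 4.7]
grip_width: 0.0252
```

{"fn": "carry_out", "kwargs": {
  "motion": [
    [0, 0, 0, -0.05, 0, 0, 0],
    [0, 0, 0, 0, 0, 0, 0],
    [0, 0, 0, 0, 0, 0, 0],
    [0, 0, 0, 0, 0, 0, 0],
    [0, 0, 0, 0, 0, 0, 0],
    [0, 0, 0, 0, 0, 0, 0],
    [0, 0, 0, 0, 0, 0, 0],
    [0, 0, 0, 0, 0, 0, 0]
  ]
}}

```text
time_s: 25.55
tcp_pos: [0.5572, -0.1922, 0.1064]
eef_rot: [2.026, 0.367, -2.025]
contact_force: [-0.9, 1.4, 8.6]
grip_width: 0.0252
```

```bash
python3 - <<'E'
from h import *
s=env.state();print(s['tcp_pos'],s['eef_rot'],s['contact_force'],s['wrist_torque'],s['time_s'])
im,p=snap('wrist','w6')
cv2.imwrite('pics/w6z.png',cv2.resize(im[170:270,200:330,::-1],None,fx=6,fy=6,interpolation=cv2.INTER_CUBIC))
E
```

```text
[ 0.5571695  -0.19222434  0.10640318] [ 2.02618795  0.3672224  -2.02538531] [-0.85289759  1.37716783  8.58911318] [0.21942517 0.18057139 0.00783377] 25.55
```

View pics/w6z.png

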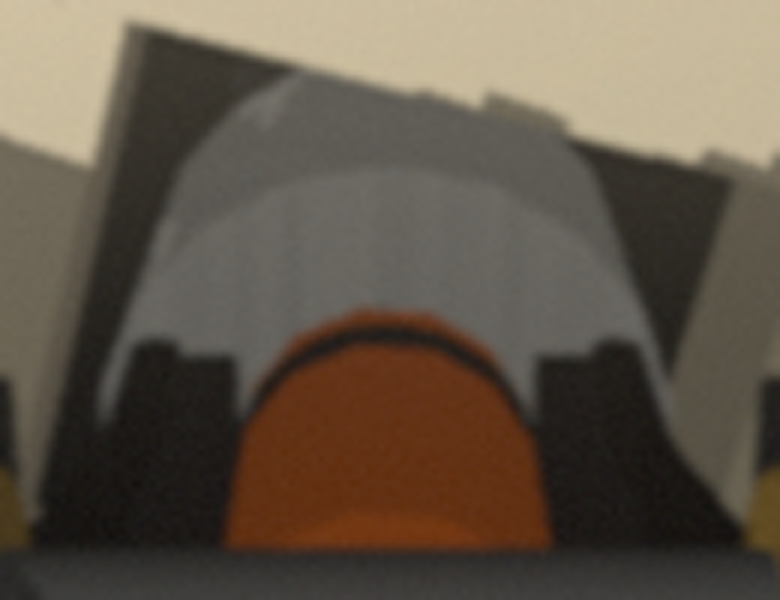

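It's seated: z stays at 0.1064 while the force rises to 8.6 N, and no stem shows below the head. I'll ease off, open and lift.

{"fn": "carry_out", "kwargs": {
  "motion": [
    [0, 0, 0, 0.08, 0, 0, 0],
    [0, 0, 0, 0, 0, 0, 0],
    [1, 0, 0, 0, 0, 0, 0],
    [1, 0, 0, 0, 0, 0, 0],
    [1, 0, 0, 0, 0, 0, 0],
    [1, 0, 0, 0, 0, 0, 0],
    [1, 0, 0, 0, 0, 0, 0],
    [1, 0, 0, 0, 0, 0, 0]
  ]
}}

```text
time_s: 26.6
tcp_pos: [0.557, -0.1922, 0.1065]
eef_rot: [2.026, 0.367, -2.026]
contact_force: [-0.5, -0.5, -0.3]
grip_width: 0.0775
```

{"fn": "carry_out", "kwargs": {
  "motion": [
    [1, 0, 0, 0, 0, 0, 0],
    [1, 0, 0, 0, 0, 0, 0],
    [1, 0, 0, 0, 0, 0, 0],
    [1, 0, 0, 0, 0, 0, 0],
    [1, 0, 0, 0, 0, 0, 0],
    [1, 0, 0, 0, 0, 0, 0],
    [1, 0, 0, 0.5, 0, 0, 0],
    [1, 0, 0, 0.5, 0, 0, 0]
  ]
}}

```text
time_s: 27.6
tcp_pos: [0.557, -0.1922, 0.1169]
eef_rot: [2.026, 0.367, -2.026]
contact_force: [-0.1, 0.5, -0.6]
grip_width: 0.0868
```

{"fn": "carry_out", "kwargs": {
  "motion": [
    [1, 0, 0, 1, 0, 0, 0],
    [1, 0, 0, 2, 0, 0, 0],
    [1, 0, 0, 3, 0, 0, 0],
    [1, 0, 0, 3, 0, 0, 0],
    [1, 0, 0, 3, 0, 0, 0],
    [1, 0, 0, 0, 0, 0, 0],
    [1, 0, 0, 0, 0, 0, 0],
    [1, 0, 0, 0, 0, 0, 0]
  ]
}}

```text
time_s: 28.6
tcp_pos: [0.5562, -0.1918, 0.235]
eef_rot: [2.025, 0.369, -2.029]
contact_force: [-0.2, 0.3, 0.6]
grip_width: 0.087
```

```bash
python3 - <<'E'
from h import *
s=env.state();print(s['tcp_pos'],s['contact_force'],s['time_s'],s['grip_width'])
im,p=snap('wrist','w7')
a=cv2.resize(im[90:240,200:330,::-1],None,fx=3,fy=3,interpolation=cv2.INTER_CUBIC)
im,q=snap('side','s7')
b=cv2.resize(im[130:230,270:350,::-1],None,fx=4.5,fy=4.5,interpolation=cv2.INTER_CUBIC)
cv2.imwrite('pics/f7.png',np.hstack([a,b]))
print(a.shape,b.shape)
snap('scene','c7')
c=np.array([.557,-.192])
for z in(.122,.08): print(z,(proj(p,[*c,z])-[200,90]+.5)*3-.5,(proj(q,[*c,z])-[270,130]+.5)*4.5-.5+[390,0])
E
```

```text
[ 0.55620699 -0.19183648  0.23504996] [-0.22672305  0.30597732  0.58780876] 28.6 0.0869513025363801
(450, 390, 3) (450, 360, 3)
0.122 [197.69324593 320.19002906] [581.24162639 183.58935429]
0.08 [197.30720506 282.21443329] [574.81203631 232.41111741]
```

View pics/f7.png

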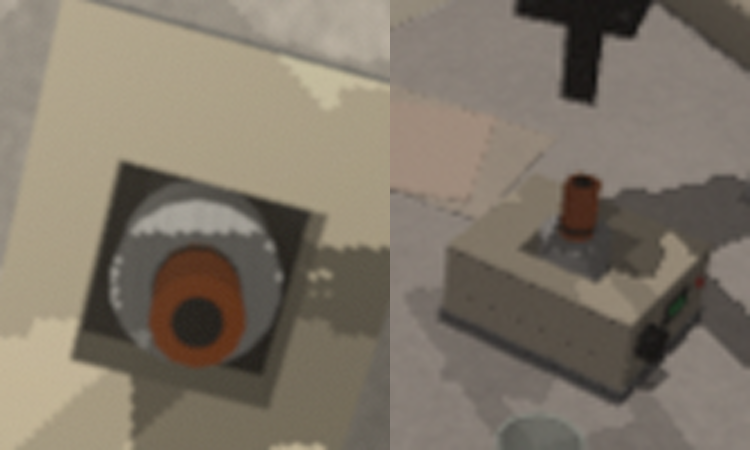

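View pics/c7.png

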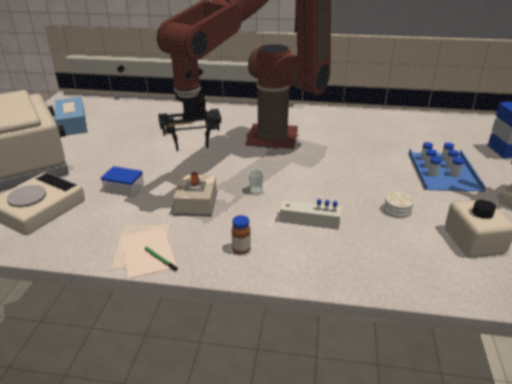

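The logger stands upright with its head flat on the adapter. Its top is at zoom (198,321), against (198,320) predicted for a seated logger. The bystanders haven't moved and the gripper is clear.

```bash
python3 -c "
from cell import env
print(env.job_done(), env.state()['time_s'])"
```

```text
the job is handed in; nothing more can be done
the job is handed in; nothing more can be done
```

The logger is out of the rack and fully seated in the adapter's well on the block warmer. I let go of it, backed the gripper off and handed the job in at about 29 s; no verdict was reported.

- **Finding the well:** I located it with the wrist camera, about 3.7 mm off the pocket's centre, and confirmed it against the scene and side cameras. One 0.5 mm correction from the wrist view lined the stem up. It went in without touching the rim, so no feeling search was needed.
- **Pressing in:** The highest force I read was 8.6 N, when I pressed to confirm the head was flat; while passing the sprung balls it was 3.8 N. Forces are only read at the end of each 1 s move, so brief peaks in between were not seen.
- **Last checks:** While I pressed, the gripper height stayed at 0.1064 m as the force rose, matching the expected seated height of 0.1065 m. After release, the logger's top was within about a pixel of where a fully seated logger should appear. It stood upright, the tubes and other items looked unmoved, and the gripper was clear above. No check failed or disagreed.

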